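Press a label holder home behind the shelf lip and hold it

ROBOT

A 6-joint arm with a two-finger parallel gripper is mounted at the origin on a cart in front of the work surface, level with it; the furniture and walls round the work are solid. World frame = base frame: x ahead of the robot, y to its left, z up, the work surface at z = 0. Lengths are in m, angles in rad, forces in N, time in s.
With the tool pointing down it reaches from about 0.35 to 0.775 m from the base axis. Payload 5.5 kg.
Tool frame: the origin (TCP) lies midway between the tips of the shut fingers; the grasp point (between the pads) lies 19 mm behind it; z points along the fingers, y is the line along which they close (so a half turn about z gives the same grasp; the last joint's range is limited). The gripper opens to 85 mm and grips with 20 to 120 N. Pads are 22 mm wide; open, the fingers measure 114 mm over their backs; the gripper's body (76 mm by 85 mm) begins 54 mm behind the grasp point. The pads swing forward as they close: fully open they stand 13 mm farther back than shut.
Start: joints at [-1.245, 0.313, 0.046, 1.304, 0, 1.431], TCP at [0.258, -0.514, 0.231] pointing down, gripper open.
Joint ranges: [-2.76, 2.76], [-0.86, 1.69], [-1.03, 1.26], [-2.2, 2.34], [-1.47, 1.5], [-3.14, 3.14]. Speed limits (rad/s): [2.57, 2.57, 3.14, 3.14, 3.14, 3.14].

INTERFACE

Orientations are given as a unit quaternion [w, x, y, z].
In Python, from workcell import env gives the robot as it stands.
- The arm moves only by the tool move_arm, never from a script. Its argument "targets" is a list of rows, each a list of 3 entries, a list of its own where there are three numbers: the shift along the tool's x, y, z in mm, then the turn, a rotation vector about the tool's x, y, z in units of 10 degrees (1.0 is 10 degrees), then the closure, from -1 (fully open) to 1 (shut). In form: [[[dx, dy, dz], [ax, ay, az], gripper], ...]. A call has 1 to 5 rows; each row is the pose to reach, as a shift and turn from the pose commanded when the call began, along the tool's axes at that moment; what a row does not reach only later rows make up. A row lasts 1/8 s, in which the tool goes at most 62.5 mm and 10.7 degrees, less where a joint would pass 70% of its speed; a pose out of reach is approached as far as the arm can. A call with a gripper value outside its range is refused whole. The fingers move at their own pace and stop on an object; "squeeze" is the grip in N (left out, the last holds). Time passes only in rows, so rows that repeat a pose let the fingers close. It gives the time, the measured TCP pose, the force, the opening and the grip force at its end, in the units of the state.
- env.get_state(): the state, without advancing time (a new reading comes with each control period).
- env.read_camera(name): name is "scene" or "side" or "wrist"; returns a dict with "pixels" (480x640x3 uint8, red, green, blue), "fovy" (degrees; the focal length in pixels is half the picture's height over the tangent of half this angle, whatever the lens; pixels are square), "cx", "cy" (the principal point, pixels), "extrinsics" (4x4, takes a point from world to camera coordinates); the wrist camera has in their place "mount" (4x4, takes a point from camera to tool coordinates, whose origin is the TCP and whose axes are the flange's). Camera axes: x right, y up, looking along -z (the intrinsics and any distortion apply to the point x, -y, -z); pixel columns grow to the right and rows downward; lengths in m; the calibration is good to about 2 mm. A picture is of the moment at which its call begins: read the wrist's pose just before it. There is no depth.
- env.hand_in(): hands the job in; it is judged then, once.
Trained networks look in a picture, given as the dict that the camera call returned (one of the last four; its "shot" number tells which), for a name from the list of things; names that differ only in an ending like _2 or _b are one class to them, and where a whole thing is asked for, a point or a joint stands for the part that bears it (a point fixed in the world has none). Each returns a list of dicts, best first, with "confidence" (0 to 1); they miss things now and then, are a little off and sometimes report something else, mostly with a low value. They report only what shows in the picture. A call takes as long as a camera call.
- env.spot_in(thing, picture): "centre" ([x, y, z] in m, in world coordinates, good to about 4 mm: the middle of the surface that is visible of it).
- env.regions_of(thing, picture): "mask" (480x640 bool, what is visible of it).
- env.landmark_of(thing, picture): "centre" ([x, y, z] in m, in world coordinates, good to about 4 mm: a listed point, or the origin of a listed thing).
The state is a dict: "clock": time; "joint_pos": joint angles; "qvel": joint speeds; "tau": joint torques, N m; "tcp_pos": TCP position; "orientation": TCP orientation; "wrist_force": force on the tool from outside, world axes, zero at the start; "ft_torque": the same for the moment, N m; "finger_gap": finger opening in m; "grip_force": force on a finger pad.
Only numpy, scipy, OpenCV 4.12 (cv2) and the standard library are available. Lean on these libraries where they do the work, as an engineer would, in place of code of your own. Each camera call takes 0.05 s, during which the arm holds its last target. There are 200 camera calls.

TASK

Take the upright label holder out of the wooden stand and push it straight down behind the lip of the low metal shelf, in the bay in front of the roll of tape, with its card facing outwards (away from the shelf), until it is fully home against the sprung bar. Finish while holding it pressed fully home: do not let go or ease off, because the spring would lift it. Leave the tape roll and the battery where they lie on the shelf.

Things in the scene. Friction and masses are not known exactly. Their poses are not given: they have to be found in the camera images.
- label_holder: Flat grey plastic plate standing upright in the wooden stand, lower 26 mm in its slot. 5 mm thick (x), 60 wide (y), 84 tall (z up). Its top 18 mm is a grip bead 11 mm thick, 60 wide, centred 75 mm above the origin; the lowest 4 mm is thinned to 3 mm. Origin: centre of its bottom edge. White card on its front (-x) face. About 60 g.
- stand: Fixed wooden block 44 x 96 x 36 mm (x, y, z) with one slot, open upwards, 7 mm wide in x, 66 mm long in y, floor 10 mm above the bench. Origin: centre of its underside; the holder stands in the slot, its axes parallel to the stand's at the start.
- rack: Fixed low aluminium shelf, 240 mm wide (y), deck top at z = 44 mm, x = -30 to 60 mm. Origin: on the bench under it; front is -x. Along its front a slot 8 mm wide (x = -38 to -30 mm) lies behind a lip 44 mm high that flares outwards above, to z = 52, x = -48 mm. Two bays 76 mm long, centred at y = +55 (left) and -55 mm (right); dark gaps; elsewhere it is filled to 44 mm.
- bay_left (a point): Centre of the mouth of the left (+y) bay, mid-slot, level with the deck (44 mm above the bench); axes as the shelf's, -x outwards. Rigid ledges 24 mm below this point are the stop: a holder fully home stands on them, its origin 24 mm below this point, upright, its axes parallel to the shelf's.
- bay_right (a point): The same for the right (-y) bay.
- plunger_left (a joint): Travel in m of the sprung bar (40 mm long) in the left bay, downwards: 0 = up, its top 14 mm below the mouth; 0.010 = home, level with the ledges. It pushes back with 3.6 N at 0 and 9.6 N at 0.010 (600 N/m), so a holder let go is lifted; beyond 0.010 the rigid ledges stop the holder.
- plunger_right (a joint): The same for the right bay.
- tape_roll: Yellow roll of adhesive tape, flat ring 58 mm across and 19 mm high with an open middle, lying loose on the shelf's deck behind one of the two bays, which is the bay to use. Origin: centre of its underside.
- block_battery: Black block battery with two round terminals, 51 x 27 x 18 mm, lying loose on the deck behind the other bay. Origin: centre of its underside.

How it is judged:
On the way, in this order (a step that is already met when the one before it is completed fails the run):
1. the label holder is lifted clear of the stand's slot (height (world z) of label_holder above 0.045 m), for 0.1 s.
2. its lower edge is behind the lip in the bay in front of the tape roll (((y of tape_roll in the frame of rack above 0 m and y of label_holder in the frame of bay_left between -0.012 and 0.012 m and x of label_holder in the frame of bay_left between -0.004 and 0.004 m and z of label_holder in the frame of bay_left below -0.005 m) or (y of tape_roll in the frame of rack below 0 m and y of label_holder in the frame of bay_right between -0.012 and 0.012 m and x of label_holder in the frame of bay_right between -0.004 and 0.004 m and z of label_holder in the frame of bay_right below -0.005 m))), for 0.1 s.
At the end, for the whole second after the job is handed in: Holder behind the lip in the bay before the tape roll (within 12 mm along, 4 mm across), upright within 0.12 rad, square within 0.1, card outwards, bottom edge at least 21.5 of 24 mm deep, sprung bar down at least 8 of 10 mm, at rest, fingers still on it (over 2 N) (((y of tape_roll in the frame of rack above 0 m and y of label_holder in the frame of bay_left between -0.012 and 0.012 m and x of label_holder in the frame of bay_left between -0.004 and 0.004 m and z of label_holder in the frame of bay_left below -0.0215 m and value of joint plunger_left above 0.008 m) or (y of tape_roll in the frame of rack below 0 m and y of label_holder in the frame of bay_right between -0.012 and 0.012 m and x of label_holder in the frame of bay_right between -0.004 and 0.004 m and z of label_holder in the frame of bay_right below -0.0215 m and value of joint plunger_right above 0.008 m)) and angle between the z axis of label_holder and the z axis of rack, either way round below 0.12 rad and angle between the x axis of label_holder and the x axis of rack, either way round below 0.1 rad and x of rack in the frame of label_holder above 0.02 m and contact force between the fingers and label_holder above 2 N and linear speed of label_holder below 0.01 m/s); the arm keeps its last pose, push and grip.
It fails at once if the tape roll is pushed more than 20 mm (distance of tape_roll from where it was at the start of the episode above 0.02 m).
It fails at once if the battery is pushed more than 20 mm (distance of block_battery from where it was at the start of the episode above 0.02 m).
It also fails if it takes over 35 s, if anything falls off the work surface, if the arm or the gripper's body presses on something with over 40 N, if the wrist force passes 120 N, or if a joint passes its speed limit or range.

## Working session

There is one attempt and no reset: what is moved stays moved. The work goes in short steps, Python scripts to look and compute and a tool call to move; the robot and the scene stay as the last step left them, time stands still between calls to the robot, and variables do not carry over. Pictures are saved under pics/ and viewed, at most 10 in all, crops included, and the job is handed in when it is done.

Besides the shell and the picture viewer there is one more tool, called after "Emit:" by a JSON object that holds its "op" and its "data". move_arm: Moves the arm, as the interface text tells. Its arguments: {"type":"object","properties":{"targets":{"type":"array","items":{"type":"array"}},"squeeze":{"type":"number"}},"required":["targets"]}

```bash
mkdir -p pics; cat > h.py <<'E'
import numpy as np, cv2
from workcell import env
def save(p,n): cv2.imwrite(f'pics/{n}.png',p['pixels'][:,:,::-1])
E
python3 - <<'E'
from h import *
s=env.get_state(); print({k:np.round(v,3).tolist() for k,v in s.items()})
ims=[]
for c in ['scene','side']:
    p=env.read_camera(c); save(p,c+'0')
    print(c,p['fovy'],p['cx'],p['cy'],[k for k in p], np.round(p['extrinsics'],3).tolist())
    for t in ['label_holder','stand','rack','bay_left','bay_right','tape_roll','block_battery']:
        for f in ['landmark_of','spot_in']:
            try:
                r=getattr(env,f)(t,p); print(t,f,[(np.round(q['centre'],4).tolist(),round(q['confidence'],2)) for q in r[:2]])
            except Exception as e: print(t,f,e)
E
```

```text
{'clock': 0.0, 'joint_pos': [-1.245, 0.314, 0.045, 1.304, -0.0, 1.431], 'qvel': [-0.002, 0.001, -0.0, -0.0, 0.001, -0.0], 'tau': [0.005, -48.062, 29.854, 0.019, 0.0, 0.0], 'tcp_pos': [0.258, -0.513, 0.23], 'orientation': [-0.001, 0.973, 0.231, -0.0], 'wrist_force': [0.11, 0.461, -0.097], 'ft_torque': [-0.074, 0.028, 0.007], 'grip_force': 0.0, 'finger_gap': 0.086}
scene 47.05013664075507 316.13982643187757 241.20022748874462 ['pixels', 'fovy', 'cx', 'cy', 'extrinsics', 'shot'] [[0.637, -0.771, 0.026, -0.375], [0.309, 0.286, 0.907, -0.212], [-0.706, -0.57, 0.42, -0.569], [0.0, 0.0, 0.0, 1.0]]
label_holder landmark_of [([0.5276, -0.2551, 0.011], 0.81)]
label_holder spot_in [([0.525, -0.2581, 0.0669], 0.87), ([0.4935, 0.0606, 0.037], 0.6)]
stand landmark_of [([0.522, -0.2546, -0.0026], 0.97)]
stand spot_in [([0.5047, -0.2634, 0.0226], 0.7)]
rack landmark_of [([0.5117, 0.1199, -0.0001], 0.91)]
rack spot_in [([0.4953, 0.066, 0.0426], 0.61)]
bay_left landmark_of [([0.492, 0.1788, 0.0405], 0.56)]
bay_left spot_in [([0.4938, 0.0623, 0.0428], 0.85)]
bay_right landmark_of [([0.4711, 0.0733, 0.0
[... 689 characters left out ...]
29, 0.0737], 0.93), ([0.5031, 0.0298, 0.046], 0.63)]
stand landmark_of [([0.5234, -0.2538, -0.0018], 0.89)]
stand spot_in [([0.5163, -0.2809, 0.032], 0.75)]
rack landmark_of [([0.5149, 0.116, -0.0001], 0.93)]
rack spot_in [([0.5017, 0.0296, 0.0441], 0.58)]
bay_left landmark_of [([0.4891, 0.1773, 0.0445], 0.88)]
bay_left spot_in [([0.5005, 0.0292, 0.044], 0.66)]
bay_right landmark_of [([0.4635, 0.069, 0.0399], 0.83)]
bay_right spot_in [([0.4983, 0.0282, 0.0416], 0.92)]
tape_roll landmark_of [([0.5315, 0.0593, 0.0393], 0.65)]
tape_roll spot_in [([0.5268, 0.0472, 0.0565], 0.93)]
block_battery landmark_of [([0.5505, 0.1684, 0.0436], 0.59)]
block_battery spot_in [([0.5479, 0.1581, 0.0578], 0.77)]
```

View pics/scene0.png

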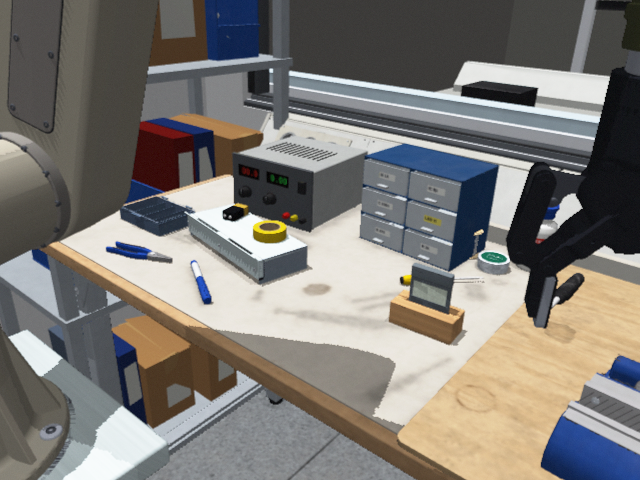

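View pics/side0.png

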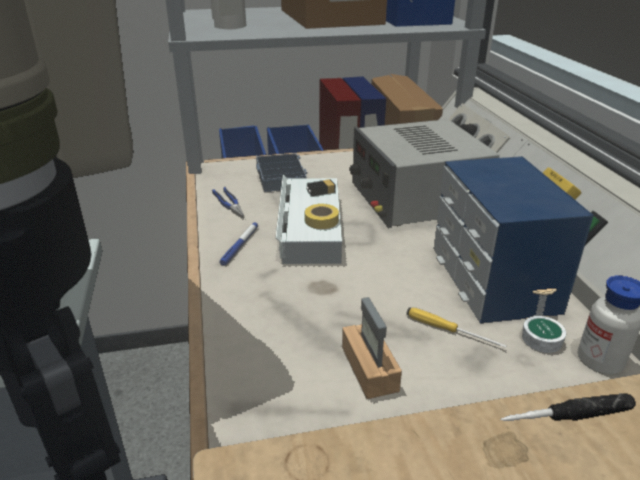

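The tape lies behind the right bay (lower y) and the card faces roughly -x towards the robot. Holder is at about (435,285) in scene and rack at (247,240). Next I fit yaws by silhouette.

```bash
cat >> h.py <<'E'
from scipy.optimize import minimize
def project(p,P,ext=None):
    E=p['extrinsics'] if ext is None else ext
    f=240/np.tan(np.radians(p['fovy'])/2); c=P@E[:3,:3].T+E[:3,3]
    return np.c_[p['cx']+f*c[:,0]/-c[:,2], p['cy']+f*c[:,1]/c[:,2]]
def box(x0,x1,y0,y1,z0,z1): return np.array([[x,y,z] for x in(x0,x1) for y in(y0,y1) for z in(z0,z1)])
def place(P,x,y,th,z=0):
    c,s=np.cos(th),np.sin(th); return P@np.array([[c,s,0],[-s,c,0],[0,0,1]])+[x,y,z]
def hullmask(p,parts,ext=None):
    m=np.zeros((480,640),np.uint8)
    for P in parts:
        h=cv2.convexHull(project(p,P,ext).astype(np.float32))
        cv2.fillConvexPoly(m,np.round(h*16).astype(np.int32),255,cv2.LINE_AA,4)
    return m/255.
def fit(views,parts,x0):
    # views: (pic, mask, ext); maximise soft IoU
    def cost(v):
        c=0
        for p,M,e in views:
            m=hullmask(p,[place(P,v[0],v[1],v[2]) for P in parts],e); c-=np.minimum(m,M).sum()/np.maximum(m,M).sum()
        return c/len(views)
    best=None
    for d in(-.2,0,.2):
        s=np.array([x0[0],x0[1],x0[2]+d]); r=minimize(cost,s,method='Nelder-Mead',options=dict(initial_simplex=[s,s+[.006,0,0],s+[0,.006,0],s+[0,0,.1]],xatol=1e-4,fatol=1e-5))
        if best is None or r.fun<best.fun: best=r
    return best
STAND=[box(-.022,.022,-.048,.048,0,.036),box(-.0025,.0025,-.03,.03,.03,.094),box(-.0055,.0055,-.03,.03,.076,.094)]
RACK=[box(-.040,.060,-.12,.12,0,.044),np.array([[x,y,z] for y in(-.12,.12) for x,z in((-.04,.04),(-.04,.044),(-.048,.052))])]
E
python3 - <<'E'
from h import *
V=[];W=[]
for c in ['scene','side']:
    p=env.read_camera(c)
    g=lambda t:(env.regions_of(t,p) or [dict(mask=np.zeros((480,640),bool),confidence=0)])[0]
    a=[g(t) for t in('stand','label_holder','rack','tape_roll','block_battery')]
    print(c,[(round(r['confidence'],2),int(r['mask'].sum()),cv2.boundingRect(r['mask'].astype(np.uint8))) for r in a])
    V.append((p,(a[0]['mask']|a[1]['mask']).astype(float),None)); W.append((p,(a[2]['mask']|a[3]['mask']|a[4]['mask']).astype(float),None))
tb=[place(box(-.029,.029,-.029,.029,.044,.063),0,0,0)]
for n,views,parts,x0 in(('stand',V,STAND,[.523,-.254,0.]),('rack',W,RACK,[.513,.118,-.2])):
    for vs in(views,views[:1],views[1:]):
        r=fit(vs,parts,x0); print(n,np.round(r.x,4),round(r.fun,3))
E
```

```text
scene [(0.59, 2187, (388, 291, 76, 54)), (0.87, 1636, (409, 264, 46, 50)), (0.78, 4595, (187, 206, 121, 78)), (0.6, 672, (253, 221, 34, 23)), (0.79, 327, (223, 204, 26, 18))]
side [(0, 0, (0, 0, 0, 0)), (0.84, 1133, (361, 297, 26, 71)), (0.8, 4191, (275, 176, 68, 89)), (0.61, 732, (305, 204, 34, 25)), (0.77, 395, (306, 179, 30, 18))]
stand [ 0.5233 -0.2562  0.0126] -0.594
stand [ 0.5258 -0.2556  0.0163] -0.9
stand [ 0.5383 -0.2005 -0.333 ] -0.419
rack [ 0.5136  0.1185 -0.2157] -0.918
rack [ 0.5213  0.1175 -0.1951] -0.896
rack [ 0.5126  0.1209 -0.2056] -0.958
```

Emit:
{"op": "move_arm", "data": {"targets": [[[60,-18,5],[0,0,-1.0],-1],[[120,-36,10],[0,0,-2.1],-1],[[180,-54,15],[0,0,-3.2],-1],[[240,-73,20],[0,0,-4.3],-1],[[295,-91,25],[0,0,-5.3],-1]]}}

```text
clock: 2.72
tcp_pos: [0.4823, -0.2985, 0.2064]
orientation: [0.0, 0.766, 0.643, 0.0]
wrist_force: [0.5, -1.3, 0.0]
finger_gap: 0.0854
grip_force: 0.0
```

```bash
cat >> h.py <<'E'
from scipy.spatial.transform import Rotation as Ro
def tool():
    s=env.get_state(); T=np.eye(4); w,x,y,z=s['orientation']; T[:3,:3]=Ro.from_quat([x,y,z,w]).as_matrix(); T[:3,3]=s['tcp_pos']; return T,s
def go(T,pos,psi):
    # shift (mm) and turn (10 deg) from pose T to pointing-down pose with tool-x heading psi
    R=np.array([[np.cos(psi),np.sin(psi),0],[np.sin(psi),-np.cos(psi),0],[0,0,-1]])
    return np.round(T[:3,:3].T@(np.array(pos)-T[:3,3])*1e3,1), np.round(np.degrees(Ro.from_matrix(T[:3,:3].T@R).as_rotvec())/10,2)
def wrist():
    T,s=tool(); p=env.read_camera('wrist'); return p,np.linalg.inv(T@p['mount']),T
E
python3 - <<'E'
from h import *
T,s=tool(); print(s['clock'],np.round(T,3).tolist(),s['joint_pos'])
print(go(T,[.525,-.256,.2],np.pi/2+.015))
E
```

```text
2.725 [[0.173, 0.985, 0.001, 0.482], [0.985, -0.173, -0.001, -0.298], [-0.0, 0.001, -1.0, 0.206], [0.0, 0.0, 0.0, 1.0]] [-6.95637330e-01  3.05388301e-01 -2.59388987e-02  1.23865321e+00
 -6.44951652e-05  1.04940643e+00]
(array([49.3, 34.6,  6.4]), array([ 0.  ,  0.  , -1.08]))
```

Emit:
{"op": "move_arm", "data": {"targets": [[[45,33,6],[0,0,-1.0],-1],[[45,33,6],[0,0,-1.0],-1],[[45,33,6],[0,0,-1.0],-1]]}}

```text
clock: 3.1
tcp_pos: [0.5214, -0.2616, 0.2002]
orientation: [-0.0, 0.709, 0.705, -0.0]
wrist_force: [0.1, -0.4, 0.7]
finger_gap: 0.0856
grip_force: 0.0
```

```bash
python3 - <<'E'
from h import *
p,E,T=wrist(); save(p,'w1'); print(np.round(T[:3],4).tolist())
a=[env.regions_of(t,p) for t in('stand','label_holder')]
for r in a: print([(round(q['confidence'],2),int(q['mask'].sum()),cv2.boundingRect(q['mask'].astype(np.uint8))) for q in r])
for t in('stand','label_holder'): print(env.landmark_of(t,p))
if all(a):
    M=a[0][0]['mask']|a[1][0]['mask']
    r=fit([(p,M.astype(float),E)],STAND,[.525,-.256,.015]); print(r.x,r.fun)
    im=p['pixels'].copy(); 
    for P in STAND:
        h=cv2.convexHull(project(p,place(P,*r.x),E).astype(np.float32)); cv2.polylines(im,[np.round(h).astype(int)],True,(255,0,0))
    cv2.imwrite('pics/w1o.png',im[:,:,::-1])
else: save(p,'w1o')
E
```

```text
[[0.0062, 1.0, -0.0005, 0.5214], [1.0, -0.0062, -0.0003, -0.2616], [-0.0003, -0.0005, -1.0, 0.2002]]
[(0.56, 4001, (295, 148, 56, 107))]
[(0.74, 1156, (315, 172, 19, 90))]
[{'centre': [0.525, -0.2531, 0.0028], 'confidence': 0.6}]
[{'centre': [0.5209, -0.2585, 0.0089], 'confidence': 0.59}]
[ 0.52496276 -0.25357568  0.06993341] -0.9563120088690353
```

View pics/w1o.png

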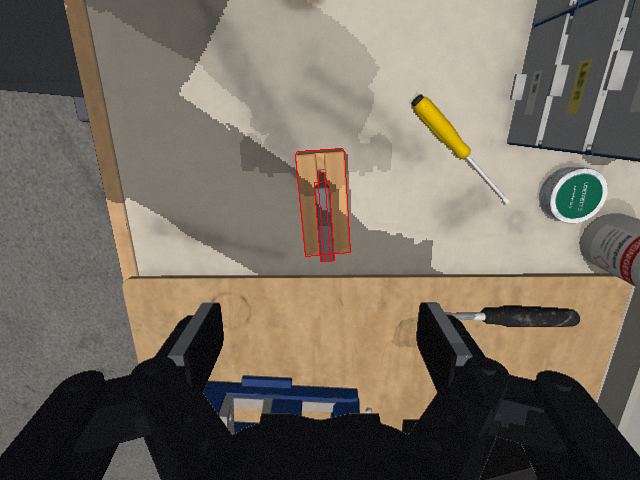

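Overlay matches the stand at (323,205): yaw ≈ 0.07.

```bash
python3 - <<'E'
from h import *
T,s=tool(); print(go(T,[.525,-.255,.066],np.pi/2+.065), s['joint_pos'])
E
```

```text
(array([  7.9,   4.1, 134.6]), array([ 0.  ,  0.  , -0.42])) [-6.04943015e-01  3.38951670e-01  6.88221815e-03  1.23831973e+00
 -1.30149403e-04  9.74356769e-01]
```

Emit:
{"op": "move_arm", "data": {"targets": [[[8,4,40],[0,0,-0.4],-1],[[8,4,70],[0,0,-0.4],-1],[[8,4,100],[0,0,-0.4],-1],[[8,4,120],[0,0,-0.4],-1],[[8,4,134],[0,0,-0.4],-1]]}}

```text
clock: 3.98
tcp_pos: [0.5248, -0.2542, 0.0654]
orientation: [-0.0, 0.685, 0.729, -0.0]
wrist_force: [0.3, -0.3, 0.8]
finger_gap: 0.0856
grip_force: 0.0
```

Emit:
{"op": "move_arm", "data": {"targets": [[[0,0,0],[0,0,0],1],[[0,0,0],[0,0,0],1],[[0,0,0],[0,0,0],1],[[0,0,0],[0,0,0],1],[[0,0,0],[0,0,0],1]], "squeeze": 60}}

```text
clock: 4.6
tcp_pos: [0.5259, -0.254, 0.0672]
orientation: [0.001, 0.684, 0.729, -0.0]
wrist_force: [-0.6, 0.3, 4.2]
finger_gap: 0.0101
grip_force: 59.0
```

Emit:
{"op": "move_arm", "data": {"targets": [[[0,0,-15],[0,0,0],1],[[0,0,-40],[0,0,0],1],[[0,0,-70],[0,0,0],1],[[0,0,-90],[0,0,0],1],[[0,0,-90],[0,0,0],1]]}}

```text
clock: 5.22
tcp_pos: [0.5268, -0.2544, 0.1587]
orientation: [0.002, 0.684, 0.729, 0.0]
wrist_force: [0.1, 0.5, -0.4]
finger_gap: 0.01
grip_force: 58.5
```

```bash
python3 - <<'E'
from h import *
T,s=tool(); print(s['clock'],np.round(T[:3],4).tolist(),s['finger_gap'])
for c in('scene','side','wrist'):
    p=env.read_camera(c); save(p,c+'2')
    print(c,[(np.round(q['centre'],4).tolist(),q['confidence']) for q in env.landmark_of('label_holder',p)[:2]])
    m=env.regions_of('label_holder',p); print([(q['confidence'],int(q['mask'].sum()),cv2.boundingRect(q['mask'].astype(np.uint8))) for q in m])
a,b,c=[cv2.imread(f'pics/{n}2.png') for n in('scene','side','wrist')]
cr=lambda i,x,y:cv2.resize(i[y:y+160,x:x+130],None,fx=2,fy=2,interpolation=cv2.INTER_CUBIC)
cv2.imwrite('pics/c2.png',np.hstack([cr(a,370,170),cr(b,310,190),cv2.resize(c[240:480,220:420],(267,320))]))
# rack pose with straight slot base; target pose
rp=np.array([.5136,.1185]);th=-.212
R=np.array([[np.cos(th),-np.sin(th)],[np.sin(th),np.cos(th)]])
for y in(.055,-.055): print('bay',rp+R@[-.034,y])
E
```

```text
5.225 [[-0.0639, 0.9979, 0.0037, 0.5268], [0.998, 0.0639, -0.0024, -0.2544], [-0.0026, 0.0036, -1.0, 0.1587]] 0.010049169584995774
scene [([0.5264, -0.2547, 0.102], 0.81), ([0.5241, -0.2548, 0.0006], 0.3)]
[(0.86, 2166, (415, 201, 50, 69))]
side [([0.5272, -0.2545, 0.0966], 0.79), ([0.4657, 0.072, 0.0436], 0.21)]
[(0.8, 1115, (364, 244, 26, 78))]
wrist [([0.5208, -0.2555, 0.0979], 0.81)]
[(0.71, 4068, (305, 217, 29, 183))]
bay [0.49193405 0.17942279]
bay [0.46878834 0.07188547]
```

View pics/c2.png

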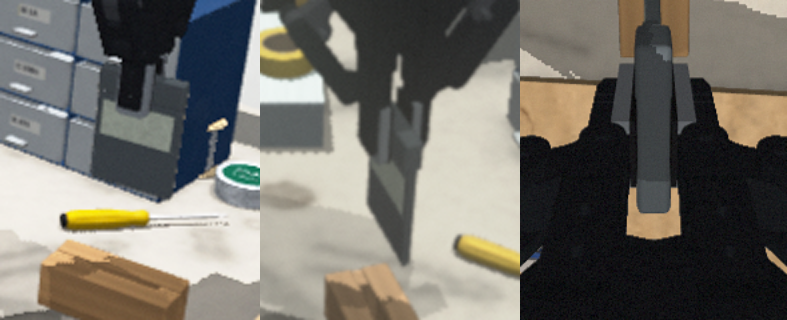

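Holder held upright, card outward, foot about 57 mm below the TCP. Moving to look at the rack.

```bash
python3 - <<'E'
from h import *
T,s=tool(); print(go(T,[.452,-.006,.2],np.pi/2-.212))
E
```

```text
(array([251.7, -57.3, -44.2]), array([-0.01, -0.  ,  1.58]))
```

Emit:
{"op": "move_arm", "data": {"targets": [[[50,-12,-20],[0,0,0.3],1],[[100,-24,-35],[0,0,0.6],1],[[150,-35,-44],[0,0,1.0],1],[[200,-46,-44],[0,0,1.3],1],[[250,-57,-44],[0,0,1.6],1]]}}

```text
clock: 6.3
tcp_pos: [0.4522, -0.0064, 0.2004]
orientation: [0.0, 0.78, 0.626, 0.0]
wrist_force: [0.4, -0.0, -0.7]
finger_gap: 0.0102
grip_force: 58.6
```

Emit:
{"op": "move_arm", "data": {"targets": [[[0,0,0],[0,0,0],1],[[0,0,0],[0,0,0],1]]}}

```text
clock: 6.55
tcp_pos: [0.453, -0.0079, 0.2004]
orientation: [0.0, 0.779, 0.627, 0.0]
wrist_force: [0.1, -0.1, -0.9]
finger_gap: 0.0099
grip_force: 58.6
```

```bash
python3 - <<'E'
from h import *
p,E,T=wrist(); save(p,'w3'); print(env.get_state()['clock'],np.round(T[:3],4).tolist())
for t in('bay_right','bay_left','rack','tape_roll','label_holder'): print(t,[(np.round(q['centre'],4).tolist(),q['confidence']) for q in env.landmark_of(t,p)[:2]])
M=np.zeros((480,640),bool)
for t in('rack','tape_roll','block_battery'):
    r=env.regions_of(t,p)
    if r: M|=r[0]['mask']; print(t,r[0]['confidence'],cv2.boundingRect(r[0]['mask'].astype(np.uint8)))
r=fit([(p,M.astype(float),E)],RACK,[.5136,.1185,-.212]); print(r.x,r.fun)
im=p['pixels'].copy(); v=r.x
L=lambda a,b,c:cv2.polylines(im,[np.round(project(p,place(np.array([a,b]),*v),E)*16).astype(int)],False,c,1,cv2.LINE_AA,4)
for x in(-.038,-.03,.06): L([x,-.12,.044],[x,.12,.044],(255,0,0))
L([-.048,-.12,.052],[-.048,.12,.052],(0,0,255))
for y in(-.12,-.093,-.017,.017,.093,.12): L([-.038,y,.044],[-.03,y,.044],(0,160,0))
cv2.imwrite('pics/w3o.png',im[:,:,::-1])
E
```

```text
6.6 [[0.2127, 0.9771, 0.0007, 0.453], [0.9771, -0.2127, -0.0006, -0.0079], [-0.0004, 0.0008, -1.0, 0.2004]]
bay_right [([0.4684, 0.0713, 0.0438], 0.82)]
bay_left []
rack [([0.5118, 0.1209, -0.001], 0.92)]
tape_roll []
label_holder [([0.4493, -0.0099, 0.1419], 0.94)]
rack 0.81 (298, 0, 144, 201)
tape_roll 0.98 (358, 80, 77, 78)
[ 0.51419842  0.11922363 -0.1987376 ] -0.9782877856072444
```

View pics/w3o.png

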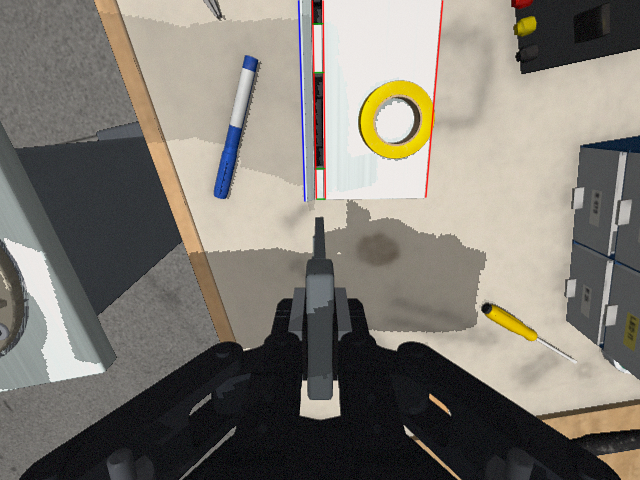

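The overlay fits: the slot runs along column ~319, the right bay spans rows 76–168, and the holder is centred at column ~320. I'll check the wrist camera's bias against the held holder.

```bash
python3 - <<'E'
from h import *
p,E,T=wrist()
M=env.regions_of('label_holder',p)[0]['mask']
zo=T[2,3]-.0572
H=[box(-.0055,.0055,-.03,.03,zo+.066,zo+.084),box(-.0025,.0025,-.03,.03,zo+.004,zo+.084),box(-.0015,.0015,-.03,.03,zo,zo+.084)]
th=np.arctan2(T[1,0],T[0,0])-np.pi/2
m0=hullmask(p,[place(P,T[0,3],T[1,3],th) for P in H],E)>.5
for r in range(215,400,15):
    f=lambda m:(lambda i:(i.min(),i.max()) if len(i) else None)(np.flatnonzero(m[r])); print(r,f(M),f(m0))
r=fit([(p,M.astype(float),E)],H,[*T[:2,3],th]); d=r.x[:2]-T[:2,3]
print('tcp',T[:3,3],th,'fit',r.x,r.fun,'in tool xy mm',T[:2,:2].T@d*1e3)
x,y,h=.5142,.1192,-.1987
c,s=np.cos(h),np.sin(h); b=np.array([x-.034*c+.055*s,y-.034*s-.055*c]); print('bay',b, go(T,[*b,.13],np.pi/2+h))
E
```

```text
215 None (np.int64(316), np.int64(324))
230 (np.int64(315), np.int64(323)) (np.int64(315), np.int64(325))
245 (np.int64(313), np.int64(325)) (np.int64(314), np.int64(326))
260 (np.int64(306), np.int64(331)) (np.int64(306), np.int64(334))
275 (np.int64(305), np.int64(334)) (np.int64(305), np.int64(335))
290 (np.int64(306), np.int64(334)) (np.int64(305), np.int64(334))
305 (np.int64(305), np.int64(333)) (np.int64(306), np.int64(334))
320 (np.int64(306), np.int64(332)) (np.int64(306), np.int64(334))
335 (np.int64(307), np.int64(332)) (np.int64(306), np.int64(334))
350 (np.int64(308), np.int64(331)) (np.int64(306), np.int64(334))
365 (np.int64(308), np.int64(331)) (np.int64(307), np.int64(333))
380 (np.int64(306), np.int64(332)) (np.int64(307), np.int64(333))
395 (np.int64(307), np.int64(332)) (np.int64(307), np.int64(333))
tcp [ 0.45278804 -0.00832106  0.20015955] -0.21632372868982142 fit [ 0.45236595 -0.00878953 -0.21639907] -0.9132672512390391 in tool xy mm [-0.54814361 -0.31169363]
bay [0.47001225 0.07199361] (array([82.1, -0.4, 70.2]), array([-0. ,  0. , -0.1]))
```

Emit:
{"op": "move_arm", "data": {"targets": [[[45,-1,10],[0,0,0],1],[[82,-1,30],[0,0,-0.1],1],[[82,-1,55],[0,0,-0.1],1],[[82,-1,75],[0,0,-0.1],1],[[82,-1,82],[0,0,-0.1],1]]}}

```text
clock: 7.72
tcp_pos: [0.4684, 0.0727, 0.1171]
orientation: [-0.001, 0.773, 0.634, -0.001]
wrist_force: [-0.4, -0.5, 0.1]
finger_gap: 0.0098
grip_force: 58.6
```

Emit:
{"op": "move_arm", "data": {"targets": [[[0,0,0],[0,0,0],1],[[0,0,0],[0,0,0],1]]}}

```text
clock: 7.98
tcp_pos: [0.47, 0.0724, 0.1192]
orientation: [0.001, 0.774, 0.634, 0.001]
wrist_force: [-0.4, 0.1, -1.0]
finger_gap: 0.01
grip_force: 58.6
```

```bash
python3 - <<'E'
from h import *
p,E,T=wrist(); print(env.get_state()['clock'],np.round(T[:3],4).tolist(), np.arctan2(T[1,0],T[0,0])-np.pi/2)
im=p['pixels'].copy(); v=[.5142,.1192,-.1987]
L=lambda a,b,c:cv2.polylines(im,[np.round(project(p,place(np.array([a,b]),*v),E)*16).astype(int)],False,c,1,cv2.LINE_AA,4)
for x in(-.038,-.03): L([x,-.02,.044],[x,.12,.044],(255,0,0))
q=env.read_camera('side'); j=q['pixels']
cv2.imwrite('pics/w4.png',np.hstack([cv2.resize(im[0:300,230:430],(400,600)),cv2.resize(j[130:280,250:350],(400,600),interpolation=cv2.INTER_CUBIC)])[:,:,::-1])
for t in('bay_right','rack','label_holder'): print(t,[[(np.round(z['centre'],4).tolist(),z['confidence']) for z in env.landmark_of(t,k)[:1]] for k in(p,q)])
b=np.array([.4699,.072]); print(go(T,[*b,.13],np.pi/2-.203))
E
```

```text
8.025 [[0.1969, 0.9804, 0.0016, 0.47], [0.9804, -0.1969, -0.0001, 0.0724], [0.0002, 0.0016, -1.0, 0.1192]] -0.1981965308413094
bay_right [[([0.4653, 0.0711, 0.047], 0.7)], [([0.4656, 0.0682, 0.0447], 0.97)]]
rack [[([0.5079, 0.117, -0.0027], 0.68)], [([0.5127, 0.1183, 0.0007], 0.86)]]
label_holder [[([0.4649, 0.0714, 0.0613], 0.84)], [([0.4696, 0.072, 0.0603], 0.66)]]
(array([ -0.4,   0. , -10.8]), array([ 0.01, -0.  ,  0.03]))
```

View pics/w4.png

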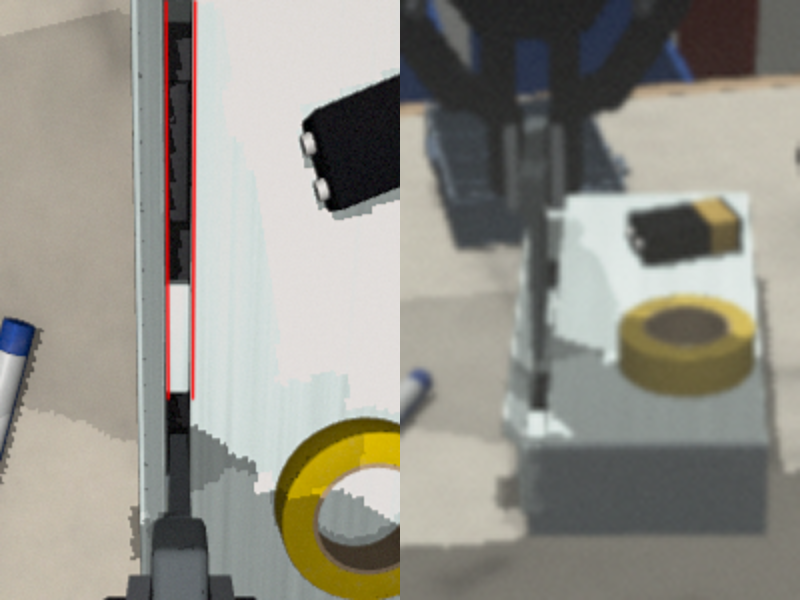

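The plate (cols 168–190 in the crop) lines up with the dark slot (166–190). Descending.

Emit:
{"op": "move_arm", "data": {"targets": [[[0,-0.5,6],[0,0,0],1],[[0,-0.5,12],[0,0,0],1],[[0,-0.5,18],[0,0,0],1],[[0,-0.5,23],[0,0,0],1],[[0,-0.5,27],[0,0,0],1]], "squeeze": 90}}

```text
clock: 9.0
tcp_pos: [0.4686, 0.0726, 0.0908]
orientation: [-0.0, 0.774, 0.634, -0.0]
wrist_force: [-1.0, -0.0, -1.1]
finger_gap: 0.0093
grip_force: 90.9
```

Emit:
{"op": "move_arm", "data": {"targets": [[[0,0,0],[0,0,0],1],[[0,0,0],[0,0,0],1]]}}

```text
clock: 9.25
tcp_pos: [0.4689, 0.0726, 0.0914]
orientation: [0.0, 0.774, 0.634, 0.0]
wrist_force: [0.0, 0.0, -0.4]
finger_gap: 0.0093
grip_force: 90.9
```

Emit:
{"op": "move_arm", "data": {"targets": [[[0,0,5],[0,0,0],1],[[0,0,10],[0,0,0],1],[[0,0,14],[0,0,0],1],[[0,0,17],[0,0,0],1],[[0,0,17],[0,0,0],1]]}}

```text
clock: 9.88
tcp_pos: [0.4702, 0.0726, 0.0769]
orientation: [0.001, 0.773, 0.634, 0.001]
wrist_force: [-4.9, -0.8, 22.3]
finger_gap: 0.0098
grip_force: 94.8
```

Emit:
{"op": "move_arm", "data": {"targets": [[[0,0,1],[0,0,0],1],[[0,0,2],[0,0,0],1],[[0,0,3],[0,0,0],1],[[0,0,3],[0,0,0],1],[[0,0,3],[0,0,0],1]]}}

```text
clock: 10.5
tcp_pos: [0.4711, 0.0725, 0.0766]
orientation: [0.002, 0.773, 0.634, 0.002]
wrist_force: [-10.6, -0.1, 43.3]
finger_gap: 0.0094
grip_force: 98.4
```

```bash
python3 - <<'E'
from h import *
T,s=tool(); print(s['clock'],np.round(T[:3,3],4),s['wrist_force'],s['qvel'].round(3) if hasattr(s['qvel'],'round') else s['qvel'])
I=[]
for c,(x,y) in(('scene',(180,150)),('side',(245,120))):
    p=env.read_camera(c); I.append(cv2.resize(p['pixels'][y:y+150,x:x+100],(400,600),interpolation=cv2.INTER_CUBIC))
    print([[ (t,np.round(z['centre'],4).tolist(),round(z['confidence'],2)) for z in env.landmark_of(t,p)[:1]] for t in('label_holder','bay_right','tape_roll','block_battery')])
cv2.imwrite('pics/f5.png',np.hstack(I)[:,:,::-1])
E
```

```text
10.5 [0.4711 0.0725 0.0766] [-10.60403435  -0.05541683  43.28205361] [-0.001 -0.     0.001  0.001  0.001  0.001]
[[('label_holder', [0.4712, 0.0714, 0.0193], 0.61)], [('bay_right', [0.4709, 0.0714, 0.0425], 0.57)], [('tape_roll', [0.5313, 0.0596, 0.0371], 0.55)], [('block_battery', [0.5493, 0.1692, 0.0431], 0.46)]]
[[('label_holder', [0.4699, 0.0718, 0.021], 0.78)], [('bay_right', [0.4625, 0.0681, 0.0428], 0.97)], [('tape_roll', [0.5309, 0.0585, 0.0419], 0.85)], [('block_battery', [0.5503, 0.167, 0.0427], 0.62)]]
```

View pics/f5.png

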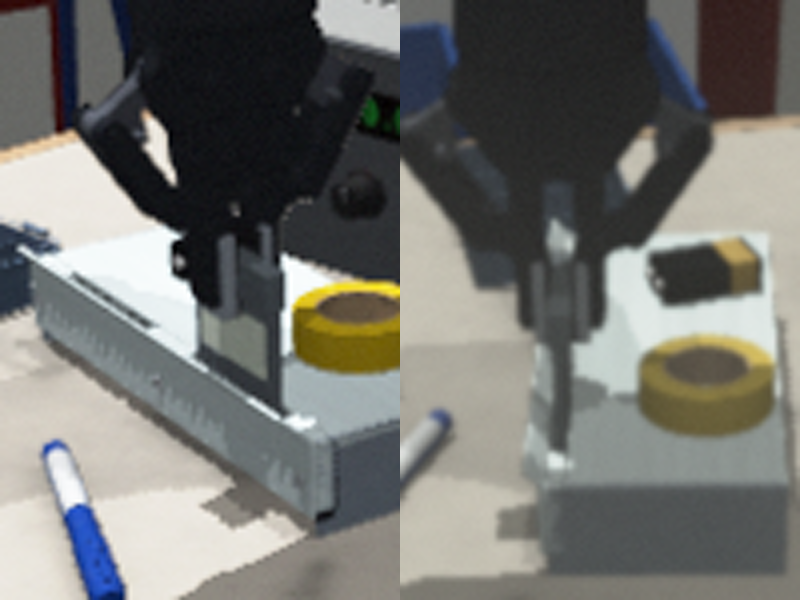

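The holder is behind the lip in the bay before the tape, with its card outwards, foot z ≈ 0.020 and 43 N against the ledges. The tape and battery have not moved.

```bash
python3 -c "
from workcell import env
print(env.hand_in())"
```

```text
the job is handed in; nothing more can be done
None
```

I handed the job in with the label holder held pressed home in the right bay, in front of the tape roll and card outwards (bottom edge about 24 mm deep, 43 N downward push); no verdict came back, and neither the tape roll nor the battery had visibly moved.

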